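# Set the tester's head height on a gauge blade

## Task

Set the height of the fuel tester's measuring head: slide the blade of the thin gauge along the deck into the gap under the raised head, until its crossbar meets the two steel cheeks beside the gap, then press the head down by its black pad until its foot rests on the blade. Leave the gauge in place, flat on the deck, let go of everything; leave the thick gauge where it lies and do not knock over the amber bottle.

Things in the scene. Friction and masses are not known exactly. Their poses are not given: they have to be found in the camera images.
- tester: Fuel tester in an open aluminium case, fixed; its gap faces roughly the robot's right. Origin at bench height below the gap's mouth; x points into the gap, z up. Deck 50 mm above the bench, 200 mm wide, from x = -95 mm. Behind the head a grey column with a cap (x = 100 to 170 mm, 228 mm high over the bench), then the lid (200 mm wide, x to 320 mm, 220 mm high).
- slot_mouth (a point): Centre of the gap's mouth, on the deck's surface, midway between the front faces of two steel cheeks. Axes as the tester's. The cheeks are 40 mm long (x = 0 to 40 mm), 16 mm wide, 16 mm high, at y = 17 to 33 mm either side: the gap is 34 mm wide, with the head over it.
- head_pad (a point): Centre of the top of the head's round black press pad (40 mm across), which moves with the head; 20 mm behind the mouth of the gap. The head's foot, 34 mm long (x = 3 to 37 mm from the mouth), 30 mm wide, has its underside 56 mm below this point.
- head (a joint): How far the head is down, m: at 0 its foot is 14 mm above the deck, at the lower stop, 0.012, it is 2 mm above; it rests on the 5 mm blade at 0.009. It slides stiffly (about 4 N to press it down) and stays where it is left.
- gauge: The thin steel gauge, 160 g, 130 mm long, lying flat. Origin on its underside below the grip's centre; x along the blade to its tip, z up. Blade 24 mm wide, 5 mm thick, x = -35 to 95 mm; crossbar (stop) 50 mm wide, 13 mm high at x = 43 to 55 mm; upright dark grip at the origin, 30 mm long (x), 13 mm thick (y), its top 45 mm above the underside.
- gauge_stop (a point): Point on the thin gauge's underside at the front face of its crossbar, 55 mm ahead of the grip's centre.
- gauge_tip (a point): Point on the thin gauge's underside at the tip of the blade, 40 mm ahead of the crossbar's front face.
- thick_gauge: The thick gauge, not to be used: same outline and grip, but its blade is 17 mm thick and its crossbar 25 mm high. Origin and axes as the thin gauge's.
- bottle: Small amber sample bottle, 48 mm across, 80 mm high, standing upright on the bench. Origin at the centre of its underside.
Not all that is in view belongs to the job. What is shaped like the gauge but yellow is not meant.

How it is judged:
By the outcome, as a careful person would: the job done as asked, in the order asked, and still so for the second after the job is handed in, with the robot touching nothing.
It also fails if it takes over 51 s, if anything falls off the work surface, if the arm or the gripper's body presses on something with over 40 N, if the wrist force passes 120 N, or if a joint passes its speed limit or range.

## Robot

A 6-joint arm with a two-finger parallel gripper is mounted at the origin on the work surface. World frame = base frame: x ahead of the robot, y to its left, z up, the work surface at z = 0. Lengths are in m, angles in rad, forces in N, time in s.
With the tool pointing down it reaches from about 0.35 to 0.85 m from the base axis. Payload 8.1 kg.
Tool frame: the origin (TCP) lies midway between the tips of the shut fingers; the grasp point (between the pads) lies 19 mm behind it; z points along the fingers, y is the line along which they close (so a half turn about z gives the same grasp; the last joint's range is limited). The gripper opens to 93 mm and grips with 3 to 60 N. Pads are 15 mm wide; open, the fingers measure 128 mm over their backs; the gripper's body (75 mm by 188 mm) begins 65 mm behind the grasp point.
Start: joints at [1.119, 0.13, 1.488, -0, 1.523, -0.085], TCP at [0.215, 0.56, 0.219] pointing down, gripper open.
Joint ranges: [-2.96, 2.96], [-0.89, 2.26], [0.02, 2.5], [-1.34, 4.48], [0, 2.73], [-2.66, 2.66]. Speed limits (rad/s): [2.39, 2.39, 2.79, 3.14, 3.14, 3.14].

## Interface

Orientations are given as a unit quaternion [x, y, z, w].
In Python, from plant import status, optics, r gives the robot as it stands.
- The arm moves only by the tool drive_tool, never from a script. Its argument "targets" is a list of rows, each a list of 3 entries, a list of its own where there are three numbers: the shift along the world's x, y, z in units of 2.5 cm (1.0 is 2.5 cm), then the turn about the world's z in units of 45 degrees (1.0 is 45 degrees), then the opening, from 0 (shut) to 1 (fully open). A call has exactly 5 rows; each row shifts and turns the commanded pose from where the row before left it; what a row does not reach is not made up. A row lasts 1/10 s, in which the tool goes at most 50 mm and 8.59 degrees, less where a joint would pass 70% of its speed; a pose out of reach is approached as far as the arm can. A call with a number of a shift or a turn outside -1 to 1 is refused whole. A call with a gripper value outside its range is refused whole. The fingers move at their own pace and stop on an object; "force" is the grip in N (left out, the last holds). Time passes only in rows, so rows that do not move let the fingers close, or fill a call up. It gives the time, the measured TCP pose, the force, the opening and the grip force at its end, in the units of the state.
- status.read_state(): the state, without advancing time (a new reading comes with each control period).
- optics.capture(name): name is "side" or "top"; returns the picture (400x640x3 uint8, red, green, blue); there is no depth.
- optics.get_calibration(name): a dict with "mtx" (3x3 intrinsics, pixels), "rvec" (rotation vector, rad) and "tvec" (3), from world to camera coordinates, as OpenCV has them. Camera axes: x right, y down, z forward; pixel columns grow to the right and rows downward; lengths in m; the calibration is good to about 2 mm. A picture is of the moment at which its call begins. get_calibration takes no time and is no camera call.
- r.hand_in(): hands the job in; it is judged then, once.
Trained networks look in the newest picture that a camera, given by its name, has taken for a name from the list of things; names that differ only in an ending like _2 or _b are one class to them, and where a whole thing is asked for, a point or a joint stands for the part that bears it (a point fixed in the world has none). Each returns a list of dicts, best first, with "conf" (0 to 1); they miss things now and then, are a little off and sometimes report something else, mostly with a low value. They report only what shows in the picture. A call takes as long as a camera call. They do not tell look-alikes from the thing itself.
- optics.look_for(name, camera): "extent" ([centre column, centre row, width, height] in pixels, round what is visible of it).
The state is a dict: "time": time; "q": joint angles; "joint_velocities": joint speeds; "joint_torque": joint torques, N m; "ee_pos": TCP position; "orientation": TCP orientation; "contact_force": force on the tool from outside, world axes, zero at the start; "moment": the same for the moment, N m; "width": finger opening in m; "gripper_force": force on a finger pad.
Only numpy, scipy, OpenCV 4.12 (cv2) and the standard library are available. Lean on these libraries where they do the work, as an engineer would, in place of code of your own. Each camera call takes 0.05 s, during which the arm holds its last target. There are 200 camera calls.

## Working session

There is one attempt and no reset: what is moved stays moved. The work goes in short steps, Python scripts to look and compute and a tool call to move; the robot and the scene stay as the last step left them, time stands still between calls to the robot, and variables do not carry over. Pictures are saved under pics/ and viewed, at most 10 in all, crops included, and the job is handed in when it is done.

Besides the shell and the picture viewer there is one more tool, called after "Emit:" as name(argument=value, ...) on one line, values as JSON. drive_tool: Moves the arm, as the interface text tells. Shifts and turns lie within -1 to 1; 1 stands for 2.5 cm of shift or 45 degrees of turn. Its arguments: {"type":"object","properties":{"targets":{"type":"array"},"force":{"type":"number"}},"required":["targets"]}

```bash
mkdir -p pics
cat > h.py <<'E'
import numpy as np, cv2
from plant import status, optics, r
def cal(n):
    c=optics.get_calibration(n); return np.array(c["mtx"],float),np.array(c["rvec"],float).reshape(3),np.array(c["tvec"],float).reshape(3)
def proj(n,P):
    K,rv,t=cal(n); return cv2.projectPoints(np.array(P,float).reshape(-1,3),rv,t,K,None)[0].reshape(-1,2)
def unproj(n,uv,z):
    K,rv,t=cal(n); R=cv2.Rodrigues(rv)[0]; c=-R.T@t
    d=R.T@np.linalg.solve(K,np.array([uv[0],uv[1],1.])); return c+d*(z-c[2])/d[2]
def save(n,f):
    im=optics.capture(n); cv2.imwrite(f,im[:,:,::-1]); return im
E
python3 - <<'E'
from h import *
for n in("side","top"):
    save(n,f"pics/{n}0.png")
    for k in("gauge","thick_gauge","tester","head_pad","bottle","slot_mouth"):
        print(n,k,[(np.round(d["extent"]).tolist(),round(d["conf"],2)) for d in optics.look_for(k,n)])
    K,rv,t=cal(n);print(K[0,0],-cv2.Rodrigues(rv)[0].T@t)
print(status.read_state())
E
```

```text
side gauge [([359.0, 248.0, 40.0, 26.0], 0.86), ([349.0, 347.0, 53.0, 53.0], 0.68), ([194.0, 230.0, 26.0, 22.0], 0.61)]
side thick_gauge [([321.0, 273.0, 34.0, 34.0], 0.75)]
side tester [([258.0, 175.0, 115.0, 118.0], 0.73)]
side head_pad [([258.0, 178.0, 32.0, 35.0], 0.59)]
side bottle [([357.0, 208.0, 24.0, 29.0], 0.67)]
side slot_mouth [([255.0, 171.0, 114.0, 122.0], 0.77)]
366.72804282264565 [-4.81970117e-04 -7.31448009e-01  6.04352195e-01]
top gauge [([361.0, 192.0, 45.0, 20.0], 0.92), ([201.0, 123.0, 43.0, 19.0], 0.85), ([221.0, 295.0, 49.0, 21.0], 0.8), ([439.0, 282.0, 19.0, 51.0], 0.65)]
top thick_gauge [([364.0, 247.0, 50.0, 22.0], 0.71)]
top tester [([183.0, 201.0, 204.0, 101.0], 0.69), ([361.0, 192.0, 49.0, 13.0], 0.21)]
top head_pad [([214.0, 204.0, 56.0, 28.0], 0.87)]
top bottle [([323.0, 150.0, 16.0, 22.0], 0.57)]
top slot_mouth [([186.0, 201.0, 199.0, 108.0], 0.91), ([359.0, 192.0, 50.0, 19.0], 0.65)]
458.2655740081691 [ 0.47649452 -0.1330828   1.2429343 ]
{'time': 0.7, 'q': array([ 1.11860217e+00,  1.30350360e-01,  1.48819613e+00, -2.21566142e-05,
        1.52297613e+00, -8.54211461e-02]), 'joint_velocities': array([ 0.00194991,  0.00039414,  0.00062595,  0.00036668, -0.00104394,
       -0.00040094]), 'joint_torque': array([-1.42594738e-03, -5.59572852e+01, -4.91957295e+01,  7.68374722e-02,
        2.23173830e-02, -3.64306038e-05]), 'ee_pos': array([0.21517024, 0.56011152, 0.21866702]), 'orientation': array([1.82359814e-01, 9.83231863e-01, 3.08184674e-05, 1.99675648e-05]), 'contact_force': array([ 0.50321261,  0.09498861, -0.14409089]), 'moment': array([-0.01238674, -0.00958091,  0.02346336]), 'gripper_force': 0.0, 'width': 0.09303096343175724}
```

View pics/side0.png

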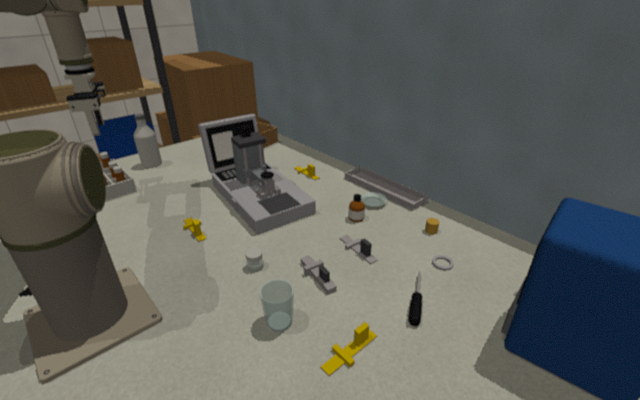

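View pics/top0.png

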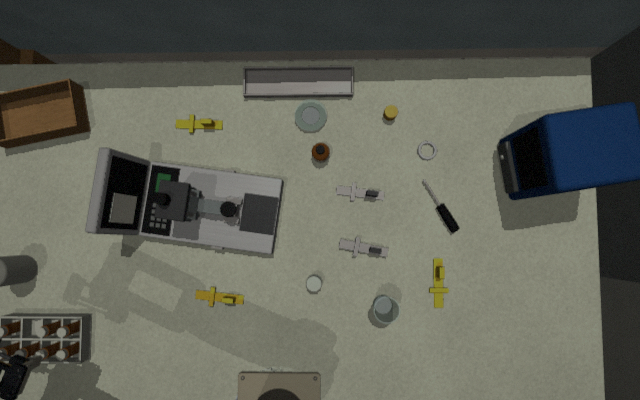

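The top view shows two grey gauges at about (361,192) and (364,247), both with blades pointing left. The tester gap faces image right (mouth ≈ (238,208)), and the bottle is at (320,152). Next I'll zoom in to tell thin from thick.

Run:
```python
import cv2,numpy as np
s=cv2.imread("pics/side0.png");t=cv2.imread("pics/top0.png")
f=lambda im,x,y,w,h,k:cv2.resize(im[y:y+h,x:x+w],None,fx=k,fy=k,interpolation=cv2.INTER_CUBIC)
cv2.imwrite("pics/s1.png",f(s,290,225,100,75,8))
cv2.imwrite("pics/t1.png",f(t,325,175,80,90,6))
cv2.imwrite("pics/t2.png",f(t,85,140,210,120,3.8))
```

```text
(no output)
```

View pics/s1.png

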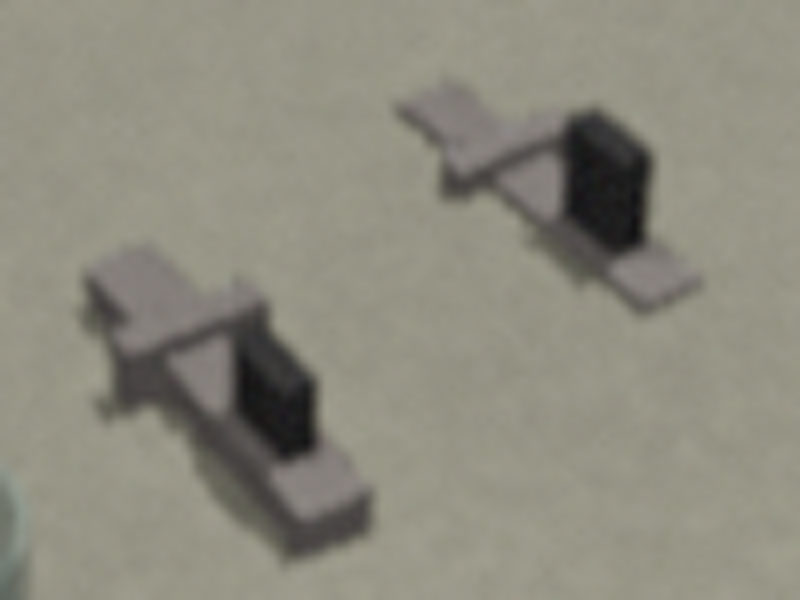

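View pics/t1.png

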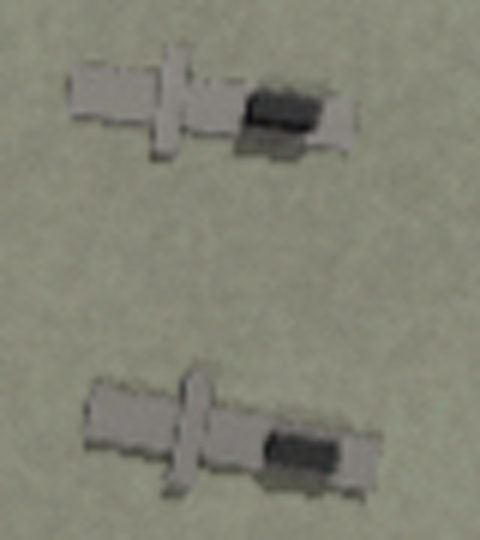

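View pics/t2.png

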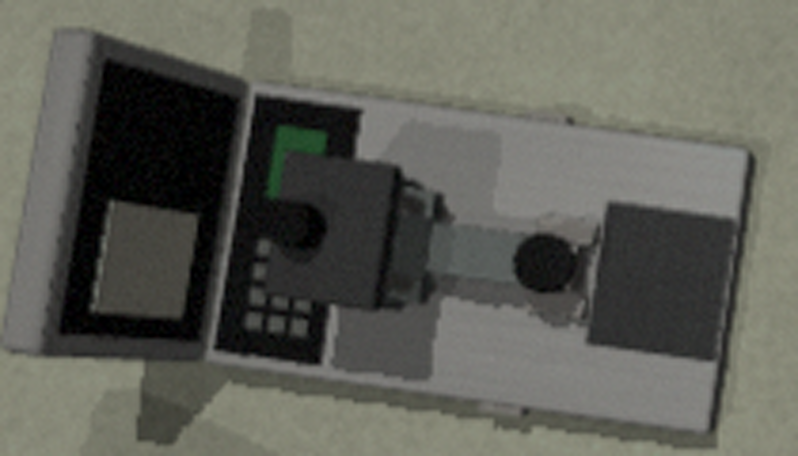

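Crop views: the thin gauge is the one at top (361,192) / side (359,248); the one at top (364,247) is clearly thick. Its tip in top is ≈ (336.7,190.5) and its rear ≈ (383.8,195.3). Deck front corners are ≈ (282.9,179.5) and (272.4,253.2), pad ≈ (228.4,209.2).

Run:
```python
from h import *
C=lambda p,k,o:(p[0]/k+o[0],p[1]/k+o[1])
t1=lambda p,z:unproj("top",C(p,6,(325,175)),z); t2=lambda p,z:unproj("top",C(p,3.8,(85,140)),z)
tip=(t1((68,68),.005)+t1((72,118),.005))/2; rear=(t1((357,95),.005)+t1((350,150),.005))/2
d=tip-rear; print("gauge len",np.linalg.norm(d),"yaw",np.degrees(np.arctan2(d[1],d[0])),"origin",tip-95/130*d, "tip",tip)
print("blade w",np.linalg.norm(t1((68,68),.005)-t1((72,118),.005)))
print("griptop dark centre",t1((285,107),.045), "bar",t1((170,100),.013))
a,b=t2((752,150),.05),t2((712,430),.05); print("deck front",a,b,np.linalg.norm(a-b))
u=(b-a)/np.linalg.norm(b-a)  # a: +x world side
for p,q in(((362,95),(752,150)),((330,362),(712,430))):
    v=t2(p,.05)-t2(q,.05); print("edge yaw",np.degrees(np.arctan2(v[1],v[0])))
y=np.degrees(np.arctan2(u[1],u[0])); print("front yaw ->x yaw",y-90,y)
print("pad",t2((545,263),.12),"deckfront mid",(a+b)/2)
# side: pad
s=optics.capture("side"); 
pad=t2((545,263),.12); print("pad in side",proj("side",pad))
print("bottle",unproj("top",(320,152),.08))
print("thick",t1((300,455),.045))
cv2.imwrite("pics/s2.png",cv2.resize(s[140:240,195:325,::-1],None,fx=6,fy=6,interpolation=cv2.INTER_CUBIC))
```

```text
gauge len 0.12813426309500223 yaw 83.84223350962645 origin [ 0.57945711 -0.25017598  0.005     ] tip [ 0.58950118 -0.15707966  0.005     ]
blade w 0.02273532491669394
griptop dark centre [ 0.57940818 -0.24990854  0.045     ] bar [ 0.58546728 -0.2016829   0.013     ]
deck front [ 0.61489052 -0.01537804  0.05      ] [0.42257268 0.01127247 0.05      ] 0.1941556118246008
edge yaw 81.72960305285467
edge yaw 80.02138190010717
front yaw ->x yaw 82.11046188581497 172.11046188581497
pad [0.533541   0.11212602 0.12      ] deckfront mid [ 0.5187316  -0.00205279  0.05      ]
pad in side [[266.51656023 172.96908562]]
bottle [ 0.6818074  -0.11334864  0.08      ]
thick [ 0.4284639  -0.25500614  0.045     ]
```

View pics/s2.png

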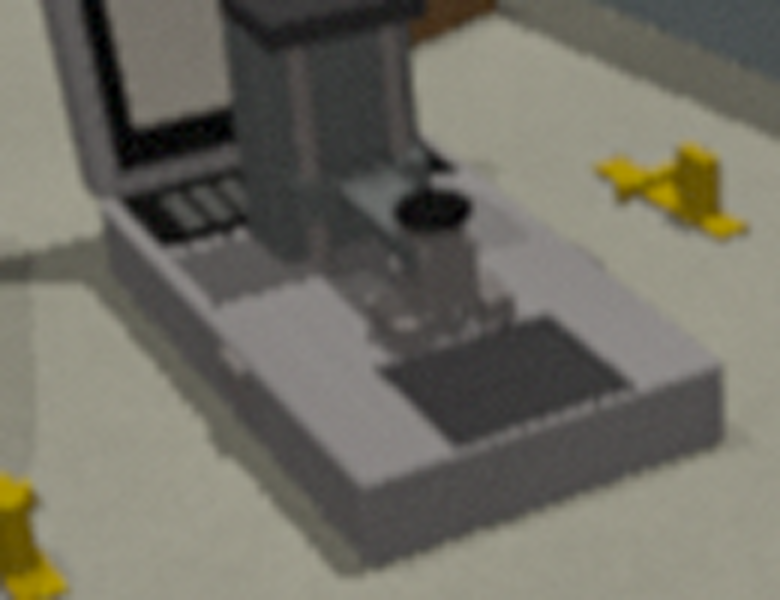

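The side crop shows the pad top at ≈ (267.2,175.3) in full-picture pixels, deck front corners ≈ (255.8,221.2) and (315.3,200.3), a free run-in to the gap over the dark mat. Now a joint fit over both views.

```bash
cat >> h.py <<'E'
from scipy.optimize import least_squares
def fit(obs,x0):
    # obs: (cam,uv,local xyz with None for free along x)
    nf=sum(o[2][0] is None for o in obs)
    def res(p):
        c,s=np.cos(p[2]),np.sin(p[2]);k=3;out=[]
        for cam,uv,l in obs:
            lx=l[0]
            if lx is None: lx=p[k];k+=1
            w=[p[0]+c*lx-s*l[1],p[1]+s*lx+c*l[1],l[2]]
            out+=list(proj(cam,w)[0]-uv)
        return np.array(out)
    r_=least_squares(res,list(x0)+[0.05]*nf,x_scale=.01); return r_.x[:3],np.round(r_.fun.reshape(-1,2),1)
E
python3 - <<'E'
from h import *
C=lambda p,k,o:(p[0]/k+o[0],p[1]/k+o[1])
t1=lambda *p:C(p,6,(325,175)); t2=lambda *p:C(p,3.8,(85,140)); s1=lambda *p:C(p,8,(290,225)); s2=lambda *p:C(p,6,(195,140))
T=[("top",t2(752,150),(-.095,-.1,.05)),("top",t2(712,430),(-.095,.1,.05)),("top",t2(545,263),(.02,0,.12)),
("top",t2(362,95),(None,-.1,.05)),("top",t2(330,362),(None,.1,.05)),
("side",s2(365,487),(-.095,.1,.05)),("side",s2(722,362),(-.095,-.1,.05)),("side",s2(433,212),(.02,0,.12)),("side",s2(225,325),(None,.1,.05))]
p,e=fit(T,(.53,.1,1.42));print("tester",p.round(4),np.degrees(p[2]),e.tolist())
G=[("top",t1(68,68),(.095,-.012,.005)),("top",t1(72,118),(.095,.012,.005)),("top",t1(357,95),(-.035,-.012,.005)),("top",t1(350,150),(-.035,.012,.005)),
("side",s1(398,105),(.095,.012,.005)),("side",s1(447,80),(.095,-.012,.005)),("side",s1(645,303),(-.035,.012,.005)),("side",s1(702,278),(-.035,-.012,.005))]
g,e=fit(G,(.58,-.25,1.46));print("gauge",g.round(4),np.degrees(g[2]),e.tolist())
c,s=np.cos(p[2]),np.sin(p[2])
for lx in(-.095,-.055,0): print(lx,p[0]+c*lx,p[1]+s*lx)
st=status.read_state();print(st["time"])
from scipy.spatial.transform import Rotation as R
M=R.from_quat(st["orientation"]).as_matrix();print(M.round(3))
E
```

```text
tester [0.5329 0.0911 1.4166] 81.1652327186862 [[1.0, -0.9], [-0.5, 1.2], [0.5, -1.0], [0.3, -2.0], [-0.5, 3.3], [-1.0, -0.7], [1.3, -0.5], [0.3, -2.5], [-0.7, 0.6]]
gauge [ 0.5787 -0.251   1.4553] 83.38520985333479 [[0.7, -0.3], [-1.0, 0.2], [0.4, 0.6], [0.6, 0.2], [-0.7, -0.5], [0.0, -0.4], [0.4, -0.1], [0.3, -0.6]]
-0.095 0.518343437607726 -0.0027597956527364853
-0.055 0.5244868563498433 0.03676561903400656
0 0.5329340571202545 0.09111306422827824
0.75
[[-0.933  0.359  0.   ]
 [ 0.359  0.933  0.   ]
 [ 0.     0.    -1.   ]]
```

Run:
```python
from h import *
from scipy.ndimage import map_coordinates,gaussian_filter
im=gaussian_filter(cv2.imread("pics/top0.png").astype(float).sum(2),.7)
def w(p,l): c,s=np.cos(p[2]),np.sin(p[2]); return [p[0]+c*l[0]-s*l[1],p[1]+s*l[0]+c*l[1],l[2]]
p=np.array([.533,.091,np.radians(81.9)])
def find(l,n):
    a=proj("top",w(p,l))[0]; b=proj("top",w(p,np.array(l)+np.array(n)*.01))[0]; d=(b-a)/np.linalg.norm(b-a)
    t=np.arange(-4,4.01,.1); v=map_coordinates(im,[a[1]+t*d[1],a[0]+t*d[0]],order=1)
    g=np.gradient(v); k=np.argmin(g); return a+t[k]*d,d,t[k]
for it in range(3):
    E=[]
    for x in np.linspace(-.085,.08,20):
        for y in(-.1,.1): E.append(((x,y,.05),)+find((x,y,.05),(0,np.sign(y),0)))
    for y in np.linspace(-.09,.09,15): E.append(((-.095,y,.05),)+find((-.095,y,.05),(-1,0,0)))
    f=lambda q:[np.dot(proj("top",w(q,l))[0]-a,d) for l,a,d,_ in E]
    s=least_squares(f,p,x_scale=.01,loss="soft_l1",f_scale=.3); p=s.x
    print(p.round(4),np.degrees(p[2]).round(2))
r_=np.array(f(p)); print("up",r_[0:40:2].round(1),"lo",r_[1:40:2].round(1),"fr",r_[40:].round(1))
print("pad pred",proj("top",w(p,(.02,0,.12))),proj("side",w(p,(.02,0,.12))))
I=cv2.imread("pics/top0.png").sum(2); S=cv2.imread("pics/side0.png").sum(2)
for I,(x,y),n in((I,(228,209),9),(S,(267,175),8)):
    sub=I[y-n:y+n+1,x-n:x+n+1]; m=(sub<110)
    num,lab,st,ce=cv2.connectedComponentsWithStats(m.astype(np.uint8)); print([(st[i,4],ce[i]+[x-n,y-n]) for i in range(1,num) if st[i,4]>5])
```

```text
[0.5316 0.0951 1.4365] 82.31Traceback (most recent call last):
  File "<stdin>", line 16, in <module>
    return func(*args, **kwargs)
    result = trf(vector_fun.fun, vector_fun.jac, x0, f0, J0, lb, ub, ftol, xtol,
                 gtol, max_nfev, x_scale, loss_function, tr_solver,
                 tr_options.copy(), verbose, callback=callback_wrapped)
    return trf_no_bounds(
        fun, jac, x0, f0, J0, ftol, xtol, gtol, max_nfev, x_scale,
        loss_function, tr_solver, tr_options, verbose, callback=callback)
    J = jac(x)
    self._update_jac()
    ~~~~~~~~~~~~~~~~^^
    self.J = self.jac_wrapped(xp_copy(self.x), f0=self.f)
             ~~~~~~~~~~~~~~~~^^^^^^^^^^^^^^^^^^^^^^^^^^^^
    J, dct = approx_derivative(
             ~~~~~~~~~~~~~~~~~^
        self.fun,
        ^^^^^^^^^
    ...<2 lines>...
        **self.finite_diff_options,
        ^^^^^^^^^^^^^^^^^^^^^^^^^^^
    )
    ^
    J, _nfev = _dense_difference(fun_wrapped, x0, f0, h,
               ~~~~~~~~~~~~~~~~~^^^^^^^^^^^^^^^^^^^^^^^^
                             use_one_sided, method,
                             ^
[... 188 characters left out ...]
atleast_1d(self.fun(x, *self.args, **self.kwargs))
                      ~~~~~~~~^^^^^^^^^^^^^^^^^^^^^^^^^^^^^^
    return np.atleast_1d(self.fun(x))
                         ~~~~~~~~^^^
    return self.f(x, *self.args, **self.kwargs)
           ~~~~~~^^^^^^^^^^^^^^^^^^^^^^^^^^^^^^
  File "<stdin>", line 15, in <lambda>
  File "h.py", line 6, in proj
    K,rv,t=cal(n); return cv2.projectPoints(np.array(P,float).reshape(-1,3),rv,t,K,None)[0].reshape(-1,2)
           ~~~^^^
  File "h.py", line 4, in cal
    c=optics.get_calibration(n); return np.array(c["mtx"],float),np.array(c["rvec"],float).reshape(3),np.array(c["tvec"],float).reshape(3)
ValueError: time passes only in moves, steps and waits
```

```bash
sed -i 's/^def cal(n):/import functools\n@functools.cache\ndef cal(n):/' h.py
cat > ref.py <<'E'
from h import *
from scipy.ndimage import map_coordinates,gaussian_filter
im=gaussian_filter(cv2.imread("pics/top0.png").astype(float).sum(2),.7)
def w(p,l): c,s=np.cos(p[2]),np.sin(p[2]); return [p[0]+c*l[0]-s*l[1],p[1]+s*l[0]+c*l[1],l[2]]
p=np.array([.533,.091,np.radians(81.9)])
def find(l,n):
    a=proj("top",w(p,l))[0]; b=proj("top",w(p,np.array(l)+np.array(n)*.01))[0]; d=(b-a)/np.linalg.norm(b-a)
    t=np.arange(-4,4.01,.1); v=map_coordinates(im,[a[1]+t*d[1],a[0]+t*d[0]],order=1)
    g=np.gradient(v); k=np.argmin(g); return a+t[k]*d,d,t[k]
for it in range(3):
    E=[]
    for x in np.linspace(-.085,.08,20):
        for y in(-.1,.1): E.append(((x,y,.05),)+find((x,y,.05),(0,np.sign(y),0)))
    for y in np.linspace(-.09,.09,15): E.append(((-.095,y,.05),)+find((-.095,y,.05),(-1,0,0)))
    f=lambda q:[np.dot(proj("top",w(q,l))[0]-a,d) for l,a,d,_ in E]
    s=least_squares(f,p,x_scale=.01,loss="soft_l1",f_scale=.3); p=s.x
    print(p.round(4),np.degrees(p[2]).round(2))
r_=np.array(f(p)); print("up",r_[0:40:2].round(1),"lo",r_[1:40:2].round(1),"fr",r_[40:].round(1))
print("pad pred",proj("top",w(p,(.02,0,.12))),proj("side",w(p,(.02,0,.12))))
I=cv2.imread("pics/top0.png").astype(int).sum(2); S=cv2.imread("pics/side0.png").astype(int).sum(2)
for I,(x,y),n in((I,(228,209),9),(S,(267,175),8)):
    sub=I[y-n:y+n+1,x-n:x+n+1]; m=(sub<120)
    num,lab,st,ce=cv2.connectedComponentsWithStats(m.astype(np.uint8)); print([(st[i].tolist(),ce[i]+[x-n,y-n]) for i in range(1,num) if st[i,4]>5])
E
python3 ref.py
```

```text
[0.5316 0.0951 1.4365] 82.31
[0.5323 0.0952 1.4297] 81.91
[0.5324 0.0951 1.431 ] 81.99
up [1.2 0.9 1.1 1.5 1.3 1.3 1.8 0.5 1.1 0.4 0.9 1.  1.5 0.9 0.6 1.1 0.5 1.
 0.4 1.6] lo [0.7 0.9 0.7 1.  0.8 0.3 0.9 0.5 0.7 0.5 0.8 0.6 0.8 0.6 0.9 1.3 1.9 0.7
 1.  0.8] fr [ 0.3 -0.1  0.2  0.2 -0.3 -0.2  0.   0.1 -0.1 -0.1 -0.6 -0.3  0.   0.3
  0.4]
pad pred [[227.28931046 208.5387086 ]] [[266.43765242 172.49375969]]
[([1, 2, 18, 15, 211], array([228.66350711, 209.1563981 ]))]
[([2, 4, 12, 8, 64], array([266.5     , 174.828125]))]
```

Emit:
drive_tool(targets=[[[0.3,-0.6,1.0],0,1],[[0.44,-0.98,1.0],0,1],[[0.44,-0.98,1.0],0,1],[[0.44,-0.98,0.3],-0.19,1],[[0.44,-0.98,0],-0.19,1]], force=40)

```text
time: 1.25
ee_pos: [0.2675, 0.4469, 0.3036]
orientation: [0.329, 0.944, 0.002, 0.001]
contact_force: [0.7, 1.0, -0.1]
width: 0.0928
gripper_force: 0.0
```

Emit:
drive_tool(targets=[[[0.44,-0.98,0],-0.19,1],[[0.44,-0.98,0],-0.19,1],[[0.44,-0.98,0],-0.19,1],[[0.44,-0.98,0],-0.19,1],[[0.44,-0.98,0],-0.19,1]])

```text
time: 1.75
ee_pos: [0.322, 0.3236, 0.3013]
orientation: [0.651, 0.759, 0.0, 0.0]
contact_force: [0.4, 0.1, -0.0]
width: 0.0928
gripper_force: 0.0
```

Emit:
drive_tool(targets=[[[0.44,-0.98,0],-0.19,1],[[0.44,-0.98,0],-0.16,1],[[0.44,-0.98,0],0,1],[[0.44,-0.98,0],0,1],[[0.44,-0.98,0],0,1]])

```text
time: 2.25
ee_pos: [0.377, 0.2011, 0.3014]
orientation: [0.747, 0.665, 0.0, 0.0]
contact_force: [0.1, 1.2, 0.9]
width: 0.0932
gripper_force: 0.0
```

Emit:
drive_tool(targets=[[[0.44,-0.98,0],0,1],[[0.44,-0.98,0],0,1],[[0.44,-0.98,0],0,1],[[0.44,-0.98,0],0,1],[[0.44,-0.98,0],0,1]])

```text
time: 2.75
ee_pos: [0.432, 0.0785, 0.3014]
orientation: [0.747, 0.665, 0.0, 0.0]
contact_force: [1.2, 0.1, 0.3]
width: 0.093
gripper_force: 0.0
```

Emit:
drive_tool(targets=[[[0.42,-0.94,0],0,1],[[0.42,-0.94,0],0,1],[[0.42,-0.94,0],0,1],[[0.42,-0.94,0],0,1],[[0.42,-0.94,0],0,1]])

```text
time: 3.25
ee_pos: [0.4845, -0.039, 0.3013]
orientation: [0.747, 0.665, 0.0, 0.0]
contact_force: [0.0, 0.3, 0.0]
width: 0.0932
gripper_force: 0.0
```

Emit:
drive_tool(targets=[[[0.42,-0.94,-0.6],0,0.8],[[0.42,-0.94,-1],0,0.7],[[0.42,-0.94,-1],0,0.6],[[0.42,-0.94,-1],0,0.6],[[0.42,-0.94,-1],0,0.6]])

```text
time: 3.75
ee_pos: [0.537, -0.1564, 0.1853]
orientation: [0.747, 0.665, 0.0, 0.0]
contact_force: [0.4, -0.3, -1.0]
width: 0.0584
gripper_force: 0.0
```

Emit:
drive_tool(targets=[[[0.42,-0.94,-0.6],0,0.6],[[0.42,-0.94,-0.6],0,0.6],[[0.42,-0.94,-0.4],0,0.6],[[0.42,-0.94,0],0,0.6],[[0,0,0],0,0.6]])

```text
time: 4.25
ee_pos: [0.5788, -0.2519, 0.1453]
orientation: [0.747, 0.664, -0.0, -0.0]
contact_force: [-0.0, 0.3, -0.3]
width: 0.0558
gripper_force: 0.0
```

Run:
```python
from h import *
im=save("top","pics/a.png"); s=save("side","pics/b.png")
st=status.read_state(); print(st["ee_pos"],st["time"])
cr=lambda im,x,y,w,h,k:cv2.resize(im[y:y+h,x:x+w,::-1],None,fx=k,fy=k)
A=cr(im,320,150,100,75,5.2);B=cr(s,310,200,100,75,5.2)
cv2.imwrite("pics/ab.png",np.vstack([A,B])[:, :][:780] if 0 else cv2.resize(np.hstack([A,B]),(800,300)))
```

```text
[ 0.57854248 -0.24952434  0.14593237] 4.35
```

View pics/ab.png

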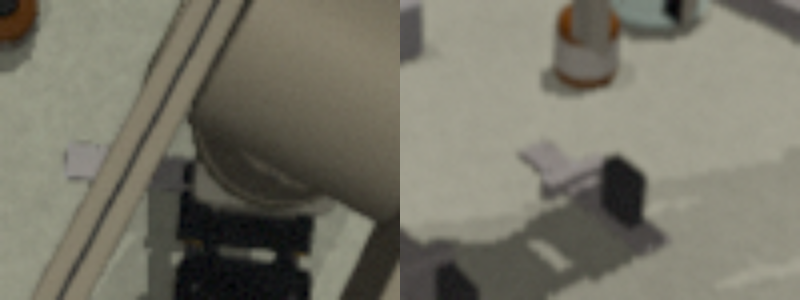

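The crops show the gauge undisturbed with its tip still at the left and the gripper above it, so I'll go down and grasp.

Emit:
drive_tool(targets=[[[0,0,-1],0,0.6],[[0,0,-1],0,0.6],[[0,0,-1],0,0.6],[[0,0,-0.8],0,0.6],[[0,0,-0.6],0,0.6]])

```text
time: 4.85
ee_pos: [0.578, -0.2479, 0.035]
orientation: [0.746, 0.665, -0.0, -0.001]
contact_force: [0.1, -0.5, 0.6]
width: 0.0557
gripper_force: 0.0
```

Emit:
drive_tool(targets=[[[0,0,-0.5],0,0.6],[[0,0,-0.4],0,0.6],[[0,0,0],0,0.6],[[0,0,0],0,0.2],[[0,0,0],0,0]])

```text
time: 5.35
ee_pos: [0.5795, -0.2498, 0.0148]
orientation: [0.747, 0.665, 0.0, 0.001]
contact_force: [0.4, -0.1, 1.0]
width: 0.0445
gripper_force: 0.0
```

Emit:
drive_tool(targets=[[[0,0,0],0,0],[[0,0,0],0,0],[[0,0,0],0,0],[[0,0,0],0,0],[[0,0,0],0,0]])

```text
time: 5.85
ee_pos: [0.5788, -0.2495, 0.0138]
orientation: [0.747, 0.665, 0.0, 0.0]
contact_force: [-0.7, 0.1, 1.3]
width: 0.0126
gripper_force: 39.8
```

Emit:
drive_tool(targets=[[[0,0,0.6],0,0],[[0,0,0.8],0,0],[[0,0,0.8],0,0],[[0,0,0.8],0,0],[[-0.25,0.5,0],-0.03,0]])

```text
time: 6.35
ee_pos: [0.575, -0.2391, 0.0938]
orientation: [0.755, 0.656, 0.001, 0.003]
contact_force: [0.4, -0.9, -0.5]
width: 0.0128
gripper_force: 39.8
```

Emit:
drive_tool(targets=[[[-0.25,1,0],0,0],[[-0.25,1,0],0,0],[[-0.25,1,0],0,0],[[-0.25,1,0],0,0],[[-0.25,1,0],0,0]])

```text
time: 6.85
ee_pos: [0.5409, -0.111, 0.0896]
orientation: [0.755, 0.656, 0.0, 0.0]
contact_force: [0.2, 0.4, -0.9]
width: 0.0127
gripper_force: 39.8
```

Emit:
drive_tool(targets=[[[-0.25,1,0],0,0],[[-0.25,1,0],0,0],[[-0.25,1,-0.2],0,0],[[-0.24,0.7,-0.3],0,0],[[0,0.1,-0.2],0,0]])

```text
time: 7.35
ee_pos: [0.5157, -0.0151, 0.0714]
orientation: [0.754, 0.657, 0.0, -0.0]
contact_force: [0.7, -0.3, -1.2]
width: 0.0127
gripper_force: 39.8
```

Run:
```python
from h import *
im=save("top","pics/c.png"); s=save("side","pics/d.png")
st=status.read_state(); print(st["ee_pos"],st["time"],st["contact_force"])
cr=lambda im,x,y,w,h,k:cv2.resize(im[y:y+h,x:x+w,::-1],None,fx=k,fy=k,interpolation=cv2.INTER_CUBIC)
cv2.imwrite("pics/cd.png",np.hstack([cr(im,205,165,80,80,5),cr(s,235,155,80,80,5)]))
```

```text
[ 0.51597191 -0.01662453  0.07100215] 7.45 [-0.1878146  -0.29569052 -2.57348561]
```

View pics/cd.png

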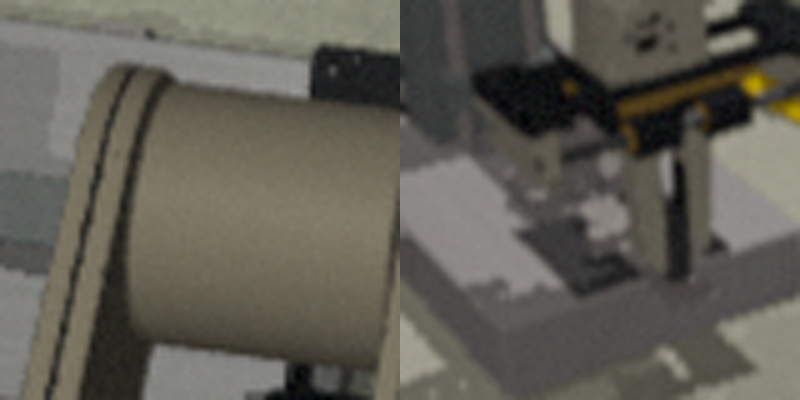

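The gripper now hides the gap from the top. In the side crop the gauge hangs just above the deck, held upright, with its tip toward the mouth. I'll lower until contact.

Emit:
drive_tool(targets=[[[0.02,0,-0.12],0,0],[[0,0,-0.08],0,0],[[0,0,-0.04],0,0],[[0,0,-0.02],0,0],[[0,0,0],0,0]])

```text
time: 7.95
ee_pos: [0.5169, -0.0172, 0.0646]
orientation: [0.755, 0.656, -0.0, -0.0]
contact_force: [1.3, 0.2, -1.4]
width: 0.0128
gripper_force: 39.8
```

Emit:
drive_tool(targets=[[[0,0,-0.02],0,0],[[0,0,-0.02],0,0],[[0,0,0],0,0],[[0,0,0],0,0],[[0,0,0],0,0]])

```text
time: 8.45
ee_pos: [0.5171, -0.017, 0.0638]
orientation: [0.755, 0.656, 0.0, 0.0]
contact_force: [-0.7, -1.2, 1.1]
width: 0.0129
gripper_force: 39.8
```

Emit:
drive_tool(targets=[[[0.042,0.3,0],0,0],[[0.042,0.3,0],0,0],[[0.042,0.3,0],0,0],[[0.028,0.2,0],0,0],[[0,0,0],0,0]])

```text
time: 8.95
ee_pos: [0.521, 0.0119, 0.0638]
orientation: [0.754, 0.657, 0.0, -0.0]
contact_force: [0.2, 1.0, 1.5]
width: 0.0129
gripper_force: 39.8
```

Emit:
drive_tool(targets=[[[0.028,0.2,0],0,0],[[0.028,0.2,0],0,0],[[0.028,0.2,0],0,0],[[0.014,0.1,0],0,0],[[0,0,0],0,0]])

```text
time: 9.45
ee_pos: [0.5235, 0.0287, 0.0638]
orientation: [0.754, 0.656, 0.0, -0.0]
contact_force: [-0.5, 1.3, 3.7]
width: 0.0128
gripper_force: 39.8
```

Run:
```python
from h import *
s=save("side","pics/e.png")
st=status.read_state(); print(st["ee_pos"],st["time"],st["contact_force"],st["moment"])
```

```text
[0.52346194 0.02865746 0.06382315] 9.5 [0.69512838 1.64767695 3.75813461] [ 0.18043468 -0.00869278 -0.00323829]
```

Emit:
drive_tool(targets=[[[0.014,0.1,0],0,0],[[0.014,0.1,0],0,0],[[0.008,0.06,0],0,0],[[0,0,0],0,0],[[0,0,0],0,0]])

```text
time: 10.0
ee_pos: [0.5243, 0.0346, 0.0638]
orientation: [0.755, 0.656, 0.0, 0.0]
contact_force: [0.7, -1.6, 5.0]
width: 0.0126
gripper_force: 39.8
```

Emit:
drive_tool(targets=[[[0.008,0.06,0],0,0],[[0.008,0.06,0],0,0],[[0.008,0.06,0],0,0],[[0,0,0],0,0],[[0,0,0],0,0]])

```text
time: 10.5
ee_pos: [0.5249, 0.0391, 0.0638]
orientation: [0.755, 0.656, 0.0, 0.0]
contact_force: [-0.8, -1.6, 5.7]
width: 0.0126
gripper_force: 39.8
```

Emit:
drive_tool(targets=[[[0.006,0.04,0],0,0],[[0.006,0.04,0],0,0],[[0,0,0],0,0],[[0,0,0],0,0],[[0,0,0],0,0]])

```text
time: 11.0
ee_pos: [0.5253, 0.0398, 0.0639]
orientation: [0.755, 0.656, -0.0, 0.001]
contact_force: [-0.9, -8.3, 5.5]
width: 0.0125
gripper_force: 40.0
```

Emit:
drive_tool(targets=[[[0.006,0.04,0],0,0],[[0.006,0.04,0],0,0],[[0,0,0],0,0],[[0,0,0],0,0],[[0,0,0],0,0]])

```text
time: 11.5
ee_pos: [0.5253, 0.0399, 0.0639]
orientation: [0.755, 0.656, -0.002, 0.002]
contact_force: [-2.0, -16.9, 7.0]
width: 0.0129
gripper_force: 40.0
```

Run:
```python
from h import *
st=status.read_state(); print(st["contact_force"],st["moment"],st["orientation"])
```

```text
[ -1.98708551 -16.86883095   7.02742273] [-2.55251733  0.38504383  0.0624368 ] [ 0.75487739  0.65586156 -0.00165715  0.00172918]
```

Emit:
drive_tool(targets=[[[-0.008,-0.06,0.01],0,0],[[0,0,0],0,0],[[0,0,0],0,0.2],[[0,0,0],0,0.35],[[0,0,0],0,0.45]])

```text
time: 12.0
ee_pos: [0.5245, 0.042, 0.0633]
orientation: [0.754, 0.656, -0.0, -0.001]
contact_force: [0.5, 0.6, -0.2]
width: 0.0303
gripper_force: 0.0
```

Emit:
drive_tool(targets=[[[0,0,0],0,0.45],[[0,0,0],0,0.45],[[0,0,0],0,0.45],[[0,0,0.3],0,0.45],[[0,0,0.6],0,0.45]])

```text
time: 12.5
ee_pos: [0.5241, 0.0416, 0.086]
orientation: [0.755, 0.656, -0.001, -0.001]
contact_force: [0.1, 0.8, 0.1]
width: 0.0416
gripper_force: 0.0
```

Emit:
drive_tool(targets=[[[0,0,0.8],0,0.45],[[0,0,0.8],0,0.3],[[0,0,0.8],0,0],[[0,0,0.6],0,0],[[0,0,0],0,0]])

```text
time: 13.0
ee_pos: [0.5271, 0.0416, 0.1651]
orientation: [0.755, 0.656, 0.002, 0.002]
contact_force: [0.8, 0.2, -0.7]
width: 0.0146
gripper_force: 0.0
```

Run:
```python
from h import *
s=save("side","pics/f.png");t=save("top","pics/f2.png")
st=status.read_state(); print(st["ee_pos"],st["time"],st["contact_force"],st["width"])
cr=lambda im,x,y,w,h,k:cv2.resize(im[y:y+h,x:x+w,::-1],None,fx=k,fy=k,interpolation=cv2.INTER_CUBIC)
cv2.imwrite("pics/f3.png",np.hstack([cr(t,205,165,80,80,5),cr(s,235,155,80,80,5)]))
```

```text
[0.52528689 0.0415987  0.16167158] 13.1 [-0.47211253  0.08152995 -0.56486363] 0.006204762980051343
```

View pics/f3.png

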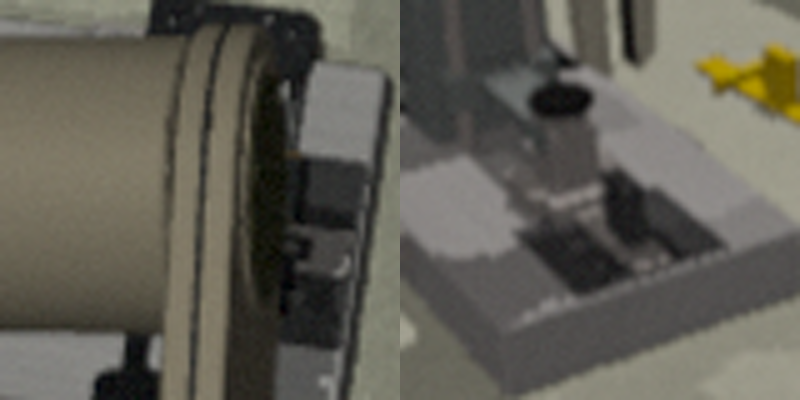

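The side crop shows the gauge flat on the deck, its crossbar at the cheeks and the head above it; the fingers are clear. Now I'll press the pad.

Emit:
drive_tool(targets=[[[0.1,0.72,0],0,0],[[0.1,0.72,0],0,0],[[0.1,0.72,0],0,0],[[0.1,0.72,-0.3],0,0],[[0,0,-0.5],0,0]])

```text
time: 13.6
ee_pos: [0.535, 0.1153, 0.1404]
orientation: [0.754, 0.657, 0.0, -0.0]
contact_force: [0.6, -0.1, -0.4]
width: 0.0006
gripper_force: 0.0
```

Emit:
drive_tool(targets=[[[0,0,-0.4],0,0],[[0,0,-0.2],0,0],[[0,0,-0.1],0,0],[[0,0,0],0,0],[[0,0,0],0,0]])

```text
time: 14.1
ee_pos: [0.5354, 0.1132, 0.1243]
orientation: [0.755, 0.656, 0.0, 0.0]
contact_force: [0.4, -0.3, 0.1]
width: 0.0004
gripper_force: 0.0
```

Emit:
drive_tool(targets=[[[0,0,-0.08],0,0],[[0,0,-0.08],0,0],[[0,0,-0.08],0,0],[[0,0,0],0,0],[[0,0,0],0,0]])

```text
time: 14.6
ee_pos: [0.5352, 0.1136, 0.1179]
orientation: [0.754, 0.656, 0.0, 0.0]
contact_force: [-0.7, 0.1, 1.0]
width: 0.0004
gripper_force: 0.3
```

Emit:
drive_tool(targets=[[[0,0,-0.06],0,0],[[0,0,-0.06],0,0],[[0,0,-0.06],0,0],[[0,0,0],0,0],[[0,0,0],0,0]])

```text
time: 15.1
ee_pos: [0.5351, 0.1136, 0.1132]
orientation: [0.755, 0.656, 0.0, 0.0]
contact_force: [0.4, 0.3, 0.8]
width: 0.0006
gripper_force: 0.5
```

Emit:
drive_tool(targets=[[[0,0,-0.04],0,0],[[0,0,-0.04],0,0],[[0,0,-0.04],0,0],[[0,0,0],0,0],[[0,0,0],0,0]])

```text
time: 15.6
ee_pos: [0.5352, 0.1136, 0.1113]
orientation: [0.755, 0.656, 0.0, 0.0]
contact_force: [-3.9, -1.2, 9.7]
width: 0.0003
gripper_force: 5.0
```

Emit:
drive_tool(targets=[[[0,0,-0.03],0,0],[[0,0,-0.03],0,0],[[0,0,0],0,0],[[0,0,0],0,0],[[0,0,0],0,0]])

```text
time: 16.1
ee_pos: [0.5353, 0.1137, 0.1112]
orientation: [0.754, 0.656, 0.0, 0.0]
contact_force: [-10.7, -1.2, 20.9]
width: 0.0006
gripper_force: 10.4
```

Emit:
drive_tool(targets=[[[0,0,0.1],0,0],[[0,0,0.2],0,0],[[0,0,0.6],0,0],[[0,0,1],0,0],[[0,0,1],0,0]])

```text
time: 16.6
ee_pos: [0.5347, 0.1136, 0.1824]
orientation: [0.755, 0.656, -0.0, -0.0]
contact_force: [0.8, -0.7, 0.7]
width: 0.0003
gripper_force: 0.0
```

Emit:
drive_tool(targets=[[[0,0,1],0,0],[[0,-0.8,1],0,0],[[0,-1,1],0,0],[[-0.3,-1,1],0,0],[[-0.3,-1,0],0,0]])

```text
time: 17.1
ee_pos: [0.5217, 0.0177, 0.2868]
orientation: [0.754, 0.656, 0.003, 0.003]
contact_force: [-0.0, -0.5, 0.3]
width: 0.0006
gripper_force: 0.0
```

Emit:
drive_tool(targets=[[[-0.4,-1,0],0,0],[[-0.4,-1,0],0,0],[[-0.4,-1,0],0,0],[[-0.4,-1,0],0,0],[[-0.2,-0.5,0],0,0]])

```text
time: 17.6
ee_pos: [0.4745, -0.0955, 0.2822]
orientation: [0.755, 0.656, 0.0, 0.0]
contact_force: [-0.3, -0.4, -0.0]
width: 0.0005
gripper_force: 0.0
```

Emit:
drive_tool(targets=[[[-0.4,-1,0],0,0],[[-0.4,-1,0],0,0],[[-0.4,-1,0],0,0],[[-0.2,-0.5,0],0,0],[[0,0,0],0,0]])

```text
time: 18.1
ee_pos: [0.4399, -0.1823, 0.2817]
orientation: [0.755, 0.655, 0.0, 0.0]
contact_force: [1.2, -1.1, 0.0]
width: 0.0005
gripper_force: 0.0
```

Run:
```python
from h import *
s=save("side","pics/g.png");t=save("top","pics/g2.png")
st=status.read_state(); print(st["ee_pos"],st["time"],st["contact_force"])
cr=lambda im,x,y,w,h,k:cv2.resize(im[y:y+h,x:x+w,::-1],None,fx=k,fy=k,interpolation=cv2.INTER_CUBIC)
cv2.imwrite("pics/g3.png",np.vstack([np.hstack([cr(t,205,165,80,60,5),cr(s,235,155,80,60,5)]),cv2.resize(np.hstack([t,s])[:,:,::-1],(800,250))]))
```

```text
[ 0.44043904 -0.18083668  0.28153342] 18.2 [0.05311824 0.0089321  0.45090005]
```

View pics/g3.png

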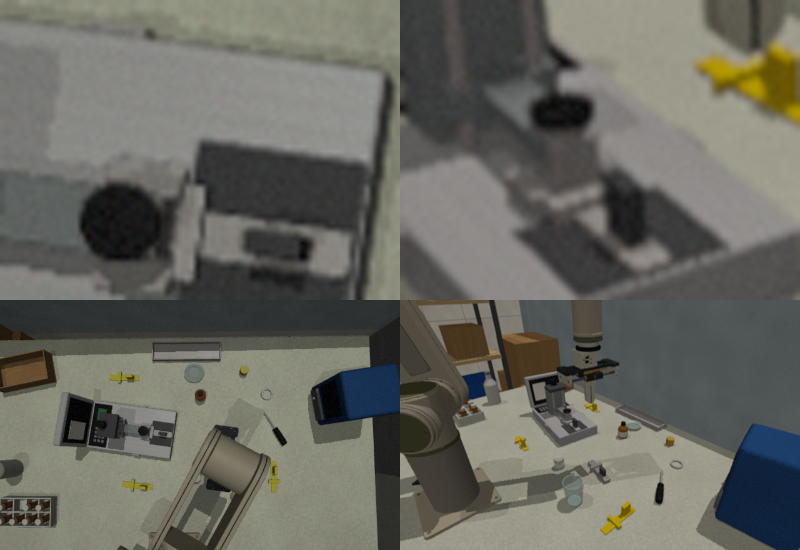

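The crossbar lies against both cheeks, the gauge is flat and the head is down on the blade. The bottle is upright, the thick gauge unmoved and the arm clear.

```bash
python3 -c "
from h import *
print(r.hand_in())"
```

```text
the job is handed in; nothing more can be done
None
```

The job is handed in: the thin gauge lies flat with its crossbar against the cheeks and the head is pressed down onto its blade. The arm is clear, and the bottle and thick gauge look untouched in the final pictures; the hand-in gave no verdict.

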